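# Wind the pastry timer past its top mark and back to the red marker

## Robot

A 6-joint arm with a two-finger parallel gripper is mounted at the origin on the work surface. World frame = base frame: x ahead of the robot, y to its left, z up, the work surface at z = 0. Lengths are in m, angles in rad, forces in N, time in s.
With the tool pointing down it reaches from about 0.425 to 0.925 m from the base axis. Payload 12.5 kg.
Tool frame: the origin (TCP) lies midway between the tips of the shut fingers; the grasp point (between the pads) lies 19 mm behind it; z points along the fingers, y is the direction in which the jaws open and shut (so a half turn about z gives the same grasp; the last joint's range is limited). The gripper opens to 85 mm and grips with 20 to 120 N. Pads are 22 mm wide; open, the fingers measure 114 mm over their backs; the gripper's body (76 mm by 85 mm) begins 54 mm behind the grasp point. The pads swing forward as they close: fully open they stand 13 mm farther back than shut.
Start: joints at [-1.301, 0.491, 1.559, -0, 1.092, -0.106], TCP at [0.229, -0.581, 0.231] pointing down, gripper open.
Joint ranges: [-3.1, 3.1], [-0.84, 2.19], [0.05, 2.79], [-1.13, 4.28], [0.06, 2.93], [-2.69, 2.69]. Speed limits (rad/s): [2.22, 2.22, 2.79, 3.14, 3.14, 3.14].

## Interface

Orientations are given as a unit quaternion [w, x, y, z].
In Python, from cell import bot gives the robot as it stands. The module is installed in compiled form; this text tells all that it offers.
- The arm moves only by the tool arm_command, never from a script. Its argument "motion" is a list that holds one entry, the list of rows, each a list of 7 numbers: the turn, a rotation vector about the tool's x, y, z in degrees, then the shift along the tool's x, y, z in m, then the finger opening in m, from 0 to 0.0854. A call has exactly 10 rows; each row shifts and turns the commanded pose from where the row before left it, along the tool's axes as they then stand; what a row does not reach is not made up. A row lasts 1/12 s, in which the tool goes at most 41.7 mm and 7.16 degrees, less where a joint would pass 70% of its speed; a pose out of reach is approached as far as the arm can. A call with a gripper value outside its range is refused whole. The fingers move at their own pace and stop on an object; "force" is the grip in N (left out, the last holds). Time passes only in rows, so rows that do not move let the fingers close, or fill a call up. It gives the time, the measured TCP pose, the force and the opening at its end, in the units of the state.
- bot.state(): the state, without advancing time (a new reading comes with each control period).
- bot.get_image(name): name is "scene" or "top" or "wrist"; returns a dict with "image" (384x512x3 uint8, red, green, blue), "K" (3x3 intrinsics, pixels), "cam_to_world" (4x4, takes a point from camera to world coordinates). Camera axes: x right, y down, z forward; pixel columns grow to the right and rows downward; lengths in m; the calibration is good to about 2 mm. A picture is of the moment at which its call begins. There is no depth.
- bot.sign_off(): hands the job in, once; it reports no verdict.
The state is a dict: "time": time; "qpos": joint angles; "dq": joint speeds; "joint_efforts": joint torques, N m; "tcp_pos": TCP position; "ee_rot": TCP orientation; "wrist_force": force on the tool from outside, world axes, zero at the start; "moment": the same for the moment, N m; "opening": finger opening in m.
Only numpy, scipy, OpenCV 4.12 (cv2) and the standard library are available. Lean on these libraries where they do the work, as an engineer would, in place of code of your own. Each camera call takes 0.05 s, during which the arm holds its last target. There are 200 camera calls.

## Task

Start the bench timer for the next tray of eclairs: twist its blue dial clockwise until the pointer has gone past the green top mark, then turn it back down until the pointer stands at the red marker, and let go. The timer stands loose on its mat and would spin round with the dial, so bear down on it gently while you turn: its body must not slide or twist on the mat, and you must not crush it. Do not touch the red marker, and leave the bowl, the tub and the tray where they are.

Things in the scene. Friction and masses are not known exactly. Their poses are not given: they have to be found in the camera images.
- timer: White round bench timer, 100 mm across, 38 mm high without its dial, 0.4 kg, loose on four feet (40 mm from its axis) on the mat. Origin: centre of its underside, z up. Ticks every 5 minutes on its face: 0 in its own -x direction, growing clockwise seen from above, 5 degrees (0.0873 rad) a minute; the broad green tick is 60, the top mark. Over 35 N between timer and mat (its 4 N weight included) breaks it.
- dial (a joint): Dial angle in rad about the timer's upright axis: 0 at the 0 mark, growing clockwise from above (winding up), 5.236 at the green top mark, hard stop at 5.50. It starts 42 to 52 minutes up, stays where left and resists with 0.24 N m either way. Unless pressed down with at least 6 N (9 N if the mat is slippery), the whole timer spins instead; 12 to 18 N is a good press, also borne through the grip.
- dial_grip (a point): Point on the dial's axis, 60.5 mm above the timer's underside; its x axis points along the grip bar to the pointer, z up. The dial is a blue disc (66 mm across, top 43.5 mm above the timer's underside) with an upright bar 46 mm long (x), 16 mm thick (y), its top 73.5 mm above the timer's underside, 30 mm above the disc. A yellow line on bar and disc points to +x only.
- pointer_tip (a point): Tip of the dial's yellow pointer line at the blue disc's edge, 33 mm from the dial's axis, 43.5 mm above the timer's underside; x axis points outward.
- marker: Small red reminder tab (7.5 x 4.5 x 3 mm) on the timer's face just outside the blue disc, set between 42 and 54 minutes; it slides round the face if pushed, so fingers must not touch it. Origin on the dial's axis 38 mm above the timer's underside; its x axis points from the axis to the tab.
- marker_tip (a point): Top of the red tab, 41.5 mm from the dial's axis, 41 mm above the timer's underside.
- mat: Fixed black rubber mat, 150 x 150 x 4 mm, origin at the centre of its underside on the bench. The timer stands at its centre; at the start their x axes agree. Timer and mat hardly give: once the dial is held or touched, the press grows by some 30 to 50 N for each mm of further lowering, so lower in steps of 0.1 to 0.3 mm and read the force.
- bowl: Steel bowl, 130 mm across, 55 mm high, origin at the centre of its underside; stands to one side of the timer. Bystander.
- tub: White open tub, 110 mm across, 85 mm high, origin at the centre of its underside; stands to the other side of the timer. Bystander.
- tray: Aluminium tray of eclairs, 130 x 300 mm, 33 mm high, origin at the centre of its underside; lies beyond the timer. Bystander.

How it is judged:
On the way:
1. the dial is wound past the green top mark (value of joint dial above 5.25 rad), for 0.1 s.
At the end, for the whole second after the job is handed in: The dial's pointer stands within 0.11 rad (6 degrees, 1.25 minutes) of the red marker and at rest; the timer stands upright on its mat, within 20 mm and 0.25 rad of where it stood (angle between the x axis of pointer_tip and the x axis of marker, either way round below 0.11 rad and value of joint dial between 3.4 and 5 rad and velocity of joint dial between -0.05 and 0.05 rad/s and angle between timer's own z axis and vertical below 0.05 rad and linear speed of timer below 0.02 m/s and horizontal distance between timer and mat below 0.02 m and angle between the x axis of timer and the x axis of mat, either way round below 0.25 rad); the robot touches nothing.
It fails at once if the timer's body twisted on its mat by more than 0.25 rad (angle between the x axis of timer and the x axis of mat, either way round above 0.25 rad).
It fails at once if the timer slid more than 20 mm or was lifted off the mat by more than 5 mm (horizontal distance between timer and mat above 0.02 m or z of timer in the frame of mat above 0.009 m).
It fails at once if the timer was crushed: more than 35 N between it and the mat (contact force between timer and mat above 35 N).
It fails at once if the fingers touched the red marker (contact force between the fingers and marker above 1 N).
It fails at once if the bowl, tub or tray was moved more than 15 mm (distance of any of bowl, tub, tray from where it was at the start of the episode above 0.015 m).
It also fails if it takes over 72 s, if anything falls off the work surface, if the arm or the gripper's body presses on something with over 40 N, if the wrist force passes 120 N, or if a joint passes its speed limit or range.

## Working session

There is one attempt and no reset: what is moved stays moved. The work goes in short steps, Python scripts to look and compute and a tool call to move; the robot and the scene stay as the last step left them, time stands still between calls to the robot, and variables do not carry over. Pictures are saved under pics/ and viewed, on a budget of 10 in all, crops included, one or two more only if the job needs it, and the job is handed in when it is done.

Besides the shell and the picture viewer there is one more tool, called after "Emit:" by a JSON object that holds its "op" and its "data", one argument or row to a line. arm_command: Moves the arm, as the interface text tells. Its arguments: {"type":"object","properties":{"motion":{"type":"array"},"force":{"type":"number"}},"required":["motion"]}

```bash
mkdir -p pics
python3 - <<'E'
from cell import bot
import cv2,numpy as np
s=bot.state(); print({k:np.round(v,3) for k,v in s.items()})
ims=[]
for n in("scene","top"):
    d=bot.get_image(n); np.savez(f"{n}0.npz",**d); print(n,d["K"].round(1).tolist(),d["cam_to_world"].round(3).tolist())
    cv2.imwrite(f"pics/{n}0.png",d["image"][...,::-1])
    ims.append(d["image"][...,::-1])
cv2.imwrite("pics/both0.png",cv2.resize(np.hstack(ims),(800,300)))
E
```

```text
{'time': np.float64(0.0), 'qpos': array([-1.301,  0.492,  1.559, -0.   ,  1.092, -0.106]), 'dq': array([ 0.001, -0.001, -0.001, -0.   , -0.   ,  0.   ]), 'joint_efforts': array([ 0.0000e+00, -6.1845e+01, -2.6160e+01, -0.0000e+00,  4.0000e-03,
        0.0000e+00]), 'tcp_pos': array([ 0.229, -0.581,  0.231]), 'ee_rot': array([-0.001,  0.982,  0.187, -0.   ]), 'wrist_force': array([-0.25 , -0.437, -0.465]), 'moment': array([ 0.004, -0.039, -0.004]), 'opening': np.float64(0.085)}
scene [[374.1, 0.0, 253.0], [0.0, 374.1, 190.6], [0.0, 0.0, 1.0]] [[0.751, 0.551, -0.364, 0.901], [0.66, -0.619, 0.427, -0.302], [0.01, -0.56, -0.828, 0.775], [0.0, 0.0, 0.0, 1.0]]
top [[491.9, 0.0, 255.1], [0.0, 491.9, 192.4], [0.0, 0.0, 1.0]] [[-0.007, -0.999, 0.044, 0.543], [-0.999, 0.009, 0.033, 0.044], [-0.033, -0.044, -0.999, 1.161], [0.0, 0.0, 0.0, 1.0]]
```

View pics/top0.png

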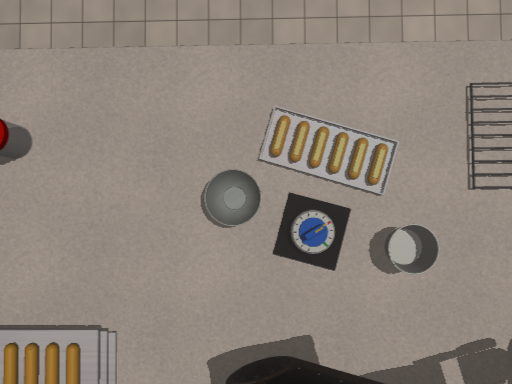

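The top view shows the timer at about (314,232) on its black mat, with the red tab near (330,223). The bowl is at (232,198), the tub at (410,248) and the tray at (328,150).

```bash
cat > h.py <<'E'
import numpy as np,cv2
def ray(d,uv):
    T=d["cam_to_world"];v=T[:3,:3]@np.linalg.solve(d["K"],[uv[0],uv[1],1.]);return T[:3,3],v/np.linalg.norm(v)
def plane(d,uv,z):
    o,v=ray(d,uv);return o+v*(z-o[2])/v[2]
def tri(rs):
    A=[np.eye(3)-np.outer(v,v) for _,v in rs];return np.linalg.solve(sum(A),sum(a@o for a,(o,_) in zip(A,rs)))
def masks(d):
    h=cv2.cvtColor(d["image"],cv2.COLOR_RGB2HSV);f=lambda a,b:cv2.inRange(h,a,b)
    return dict(blue=f((105,120,60),(128,255,255)),yellow=f((20,90,80),(35,255,255)),red=f((0,150,90),(6,255,255))|f((174,150,90),(180,255,255)),green=f((45,100,50),(85,255,255)),black=f((0,0,0),(180,255,45)))
def blobs(m,amin=3):
    n,l,s,c=cv2.connectedComponentsWithStats(m);return sorted([(int(s[i,4]),c[i].round(1).tolist()) for i in range(1,n) if s[i,4]>=amin],reverse=True)[:4]
E
python3 - <<'E'
from h import *
cr=[]
for n in("scene","top"):
    d=dict(np.load(n+"0.npz")); m=masks(d)
    b=blobs(m["blue"])[0]; c=np.array(b[1]).astype(int); print(n,b)
    for k in m: print("  ",k,blobs(m[k]))
    cr.append(cv2.resize(d["image"][c[1]-32:c[1]+32,c[0]-32:c[0]+32,::-1],(400,400),interpolation=cv2.INTER_CUBIC))
cv2.imwrite("pics/crop0.png",np.hstack(cr))
E
```

```text
scene (196, [185.9, 201.3])
   blue [(196, [185.9, 201.3]), (169, [198.6, 206.0])]
   yellow [(2493, [258.5, 14.8]), (588, [450.7, 52.5]), (441, [191.1, 302.8]), (432, [211.9, 291.0])]
   red [(619, [434.2, 70.2])]
   green []
   black [(13107, [82.8, 53.1]), (438, [490.3, 73.5]), (88, [135.2, 8.2]), (15, [329.3, 15.9])]
top (589, [312.4, 231.7])
   blue [(589, [312.4, 231.7])]
   yellow [(168, [338.9, 151.5]), (166, [319.1, 146.0]), (163, [358.5, 157.4]), (162, [378.6, 162.9])]
   red [(72, [1.2, 132.0]), (3, [328.3, 222.3])]
   green [(7, [325.3, 243.7])]
   black [(2606, [291.7, 373.1]), (2262, [310.6, 230.6])]
```

View pics/crop0.png

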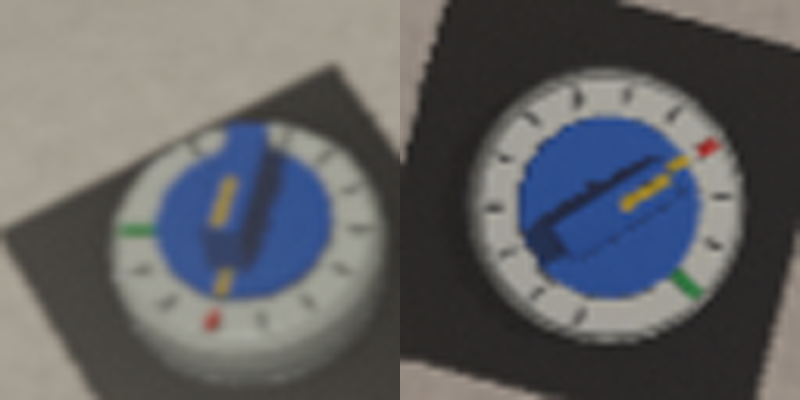

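Both crops show the yellow pointer standing just short of the red tab, with the green top mark a quarter turn or so further clockwise.

Run:
```python
from h import *
S=dict(np.load("scene0.npz"));T=dict(np.load("top0.npz"))
s=lambda x,y:ray(S,((x+.5)/6.25-.5+153,(y+.5)/6.25-.5+169))
tp=lambda x,y:((x+.5)/6.25-.5+280,(y+.5)/6.25-.5+199)
for n,a,b in[("red",(212,320),(309,148)),("green",(138,230),(288,284)),("ytip",(222,292),(288,157)),("ring",(249,238),(206,206)),("bar y end",(233,178),(268,181))]:
    print(n,tri([s(*a),ray(T,tp(*b))]).round(4))
c=plane(T,tp(206,206),.042)[:2];print("c",c)
for n,p,z in[("red",(309,148),.045),("green",(288,284),.042),("ytip",(288,157),.0475)]:
    v=plane(T,tp(*p),z)[:2]-c;print(n,np.hypot(*v),np.degrees(np.arctan2(v[1],v[0])))
for n,d,p in[("bowl",T,(232,198)),("tub",T,(403,247))]: print(n,plane(d,p,.0))
from cell import bot
R=cv2.Rodrigues
from scipy.spatial.transform import Rotation as Ro
q=bot.state()["ee_rot"];print(Ro.from_quat(q,scalar_first=True).as_matrix().round(3))
```

```text
red [ 0.5232 -0.0854  0.0492]
green [ 0.4746 -0.0773  0.0478]
ytip [ 0.5203 -0.0771  0.0548]
ring [ 0.5022 -0.0492  0.0382]
bar y end [ 0.5153 -0.0622  0.1065]
c [ 0.50213035 -0.04918878]
red 0.042467789069938304 -60.7544758571861
green 0.04062742613818563 -134.1224587995187
ytip 0.03409094791981637 -58.89911422462176
bowl [0.58097086 0.13628488 0.        ]
tub [ 0.4633649  -0.26224822  0.        ]
[[ 0.93   0.367 -0.   ]
 [ 0.367 -0.93   0.001]
 [ 0.    -0.001 -1.   ]]
```

Emit:
{"op": "arm_command", "data": {
  "motion": [
    [[0,0,0,0.0225,-0.0197,0,0.085],[0,0,0,0.0225,-0.0197,0,0.085],[0,0,0,0.0225,-0.0197,0,0.085],[0,0,0,0.0225,-0.0197,0,0.085],[0,0,0,0.0225,-0.0197,0,0.085],[0,0,0,0.0225,-0.0197,0,0.085],[0,0,0,0.0225,-0.0197,0,0.085],[0,0,0,0.0225,-0.0197,0,0.085],[0,0,0,0.0225,-0.0197,0,0.085],[0,0,0,0.0225,-0.0197,0,0.085]]
  ]
}}

```text
time: 0.93
tcp_pos: [0.3667, -0.3141, 0.2312]
ee_rot: [-0.0, 0.982, 0.187, -0.0]
wrist_force: [0.4, -0.3, 0.0]
opening: 0.0851
```

Emit:
{"op": "arm_command", "data": {
  "motion": [
    [[0,0,0,0.0225,-0.0197,0,0.085],[0,0,0,0.0225,-0.0197,0,0.085],[0,0,0,0.0225,-0.0197,0,0.085],[0,0,0,0.0225,-0.0197,0,0.085],[0,0,0,0.0225,-0.0197,0,0.085],[0,0,0,0.0225,-0.0197,0,0.085],[0,0,0,0.0225,-0.0197,0,0.085],[0,0,0,0.0225,-0.0197,0,0.085],[0,0,0,0.0225,-0.0197,0,0.085],[0,0,0,0.0225,-0.0197,0,0.085]]
  ]
}}

```text
time: 1.77
tcp_pos: [0.5038, -0.0482, 0.2312]
ee_rot: [-0.0, 0.982, 0.187, -0.0]
wrist_force: [0.5, -0.7, 0.2]
opening: 0.0849
```

Emit:
{"op": "arm_command", "data": {
  "motion": [
    [[0,0,-5,0,0,0,0.085],[0,0,-5,0,0,0,0.085],[0,0,-5,0,0,0,0.085],[0,0,-5,0,0,0,0.085],[0,0,-5,0,0,0,0.085],[0,0,-5,0,0,0,0.085],[0,0,-5,0,0,0,0.085],[0,0,-5,0,0,0,0.085],[0,0,-5,0,0,0,0.085],[0,0,-5,0,0,0,0.085]]
  ]
}}

```text
time: 2.6
tcp_pos: [0.5033, -0.0497, 0.2311]
ee_rot: [-0.0, 0.81, 0.586, -0.0]
wrist_force: [0.3, 0.1, -0.6]
opening: 0.0856
```

Emit:
{"op": "arm_command", "data": {
  "motion": [
    [[0,0,-5,0,0,0.003,0.085],[0,0,-5,0,0,0.003,0.085],[0,0,-5,0,0,0.003,0.085],[0,0,-5,0,0,0.003,0.085],[0,0,-5,0,0,0.003,0.085],[0,0,-5,0,0,0.003,0.085],[0,0,-5,0,0,0.003,0.085],[0,0,-5,0,0,0.003,0.085],[0,0,-5,0,0,0.003,0.085],[0,0,-5,0,0,0.003,0.085]]
  ]
}}

```text
time: 3.43
tcp_pos: [0.5033, -0.0497, 0.201]
ee_rot: [-0.0, 0.486, 0.874, -0.0]
wrist_force: [0.4, 0.2, -0.3]
opening: 0.0849
```

Run:
```python
from cell import bot
from h import *
s=bot.state(); print({k:np.round(s[k],4).tolist() for k in("time","qpos","tcp_pos","ee_rot","wrist_force")})
d=bot.get_image("wrist");np.savez("w1.npz",**d);cv2.imwrite("pics/w1.png",d["image"][...,::-1]);print(d["K"].round(1).tolist(),d["cam_to_world"].round(3).tolist())
m=masks(d)
for k in m: print(k,blobs(m[k],8))
```

```text
{'time': 3.4333, 'qpos': [-0.2291, 0.3601, 1.883, -0.0001, 0.8989, -0.7837], 'tcp_pos': [0.5033, -0.0497, 0.201], 'ee_rot': [-0.0002, 0.4865, 0.8737, -0.0001], 'wrist_force': [0.3713, 0.1893, -0.349]}
[[316.6, 0.0, 255.7], [0.0, 316.6, 197.0], [0.0, 0.0, 1.0]] [[0.85, 0.505, 0.151, 0.466], [0.527, -0.814, -0.242, 0.012], [0.0, 0.285, -0.958, 0.343], [0.0, 0.0, 0.0, 1.0]]
blue [(3265, [254.4, 177.8])]
yellow [(671, [469.2, 227.1]), (628, [431.3, 253.7]), (502, [328.1, 325.7]), (220, [287.9, 338.2])]
red [(28, [253.5, 219.0])]
green [(51, [215.3, 187.1])]
black [(32880, [255.2, 342.4]), (10495, [254.5, 156.7]), (8, [224.6, 147.1])]
```

View pics/w1.png

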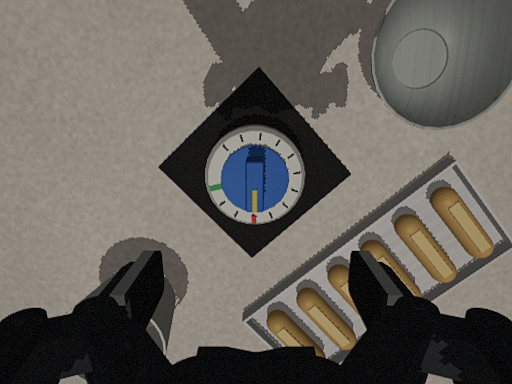

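The wrist view shows the timer ring centred near (255,174) with the yellow pointer end at (254,211). The red tab is at (253.5,219) and the green tick at (215,187), and the grip bar lies along the tool x axis as intended.

```bash
cat >> h.py <<'E'
def measure(d,near=None,zt=.004):
    """axis centre from red(41.5mm,z)+ angle; disc: blue convex hull ellipse; returns angles deg world"""
    m=masks(d);n,l,s,c=cv2.connectedComponentsWithStats(m["blue"]);i=1+np.argmax(s[1:,4]);c=c[i]
    out={}
    for k in("red","green","yellow"):
        bs=[b for b in blobs(m[k],4) if np.hypot(*(np.array(b[1])-c))<75]
        out[k]=bs
    return c,out
def ang(v): return np.degrees(np.arctan2(v[1],v[0]))
E
python3 - <<'E'
from h import *
T=dict(np.load("top0.npz"));W=dict(np.load("w1.npz"));S=dict(np.load("scene0.npz"))
tp=lambda x,y:((x+.5)/6.25-.5+280,(y+.5)/6.25-.5+199)
print(measure(W))
for n,a,b in[("red",(253.5,219),(309,148)),("green",(215.3,187.1),(288,284)),("ring",(255,174),(206,206))]:
    print(n,tri([ray(W,a),ray(T,tp(*b))]).round(4))
# white face outline -> ellipse; project contour to face plane z=.042, fit circle
g=cv2.cvtColor(W["image"],cv2.COLOR_RGB2HSV); m=((g[...,2]>110)&(g[...,1]<45)).astype(np.uint8)
roi=np.zeros_like(m);cv2.circle(roi,(255,174),54,1,-1);m&=roi
cs,_=cv2.findContours(m,cv2.RETR_EXTERNAL,cv2.CHAIN_APPROX_NONE);h=cv2.convexHull(max(cs,key=cv2.contourArea))[:,0]
P=np.array([plane(W,p,.042)[:2] for p in h]);print("circ",cv2.minEnclosingCircle(P.astype(np.float32)))
g=np.array(plane(W,(215.3,187.1),.042)[:2]);
A=np.c_[2*P,np.ones(len(P))];x=np.linalg.lstsq(A,(P**2).sum(1),rcond=None)[0];c=x[:2];print("c",c,np.sqrt(x[2]+c@c))
ym=masks(W)["yellow"];ym[:,:240]=0;ym[:,270:]=0;ym[:185]=0;ym[225:]=0
ys,xs=np.nonzero(ym);print(ys.min(),ys.max(),xs.mean())
low=ys>=ys.max()-5;yt=(xs[low].mean(),ys[low].mean());print(yt)
for n,p,z in[("red",(253.5,219),.045),("green",(215.3,187.1),.042),("ytip",yt,.0475)]:
    v=plane(W,p,z)[:2]-c;print(n,np.hypot(*v),ang(v))
# dial bar from mask of blue min area
E
```

```text
(array([254.39693721, 177.81500766]), {'red': [(28, [253.5, 219.0])], 'green': [(51, [215.3, 187.1])], 'yellow': []})
red [ 0.5235 -0.086   0.0411]
green [ 0.474  -0.0789  0.0347]
ring [ 0.5022 -0.0497  0.0213]
circ ((0.5016581416130066, -0.04810144007205963), 0.0486619807779789)
c [ 0.50209414 -0.04899566] 0.04716002373344647
190 212 254.45977011494253
(np.float64(254.52380952380952), np.float64(209.14285714285714))
red 0.041013166629819166 -58.7534957794293
green 0.03895378967218371 -135.3011524226842
ytip 0.029717150279276235 -56.95187764693748
```

Emit:
{"op": "arm_command", "data": {
  "motion": [
    [[0,0,0,0.0013,-0.0007,0.01,0.06],[0,0,0,0,0,0.02,0.06],[0,0,0,0,0,0.02,0.06],[0,0,0,0,0,0.02,0.06],[0,0,0,0,0,0.02,0.06],[0,0,0,0,0,0.02,0.06],[0,0,0,0,0,0.02,0.06],[0,0,0,0,0,0.01,0.06],[0,0,0,0,0,0.005,0.06],[0,0,0,0,0,0,0.06]]
  ]
}}

```text
time: 4.32
tcp_pos: [0.5019, -0.049, 0.0557]
ee_rot: [-0.001, 0.489, 0.872, -0.0]
wrist_force: [-0.1, 0.3, 1.0]
opening: 0.06
```

Run:
```python
from cell import bot
from h import *
s=bot.state(); print({k:np.round(s[k],4).tolist() for k in("time","tcp_pos","ee_rot","wrist_force","moment")})
d=bot.get_image("wrist");np.savez("w2.npz",**d);a=d["image"][...,::-1]
e=bot.get_image("scene");b=e["image"][145:265,110:270,::-1]
cv2.imwrite("pics/w2.png",np.hstack([cv2.resize(a,(400,300)),cv2.resize(b,(400,300),interpolation=cv2.INTER_CUBIC)]))
```

```text
{'time': 4.3167, 'tcp_pos': [0.5019, -0.049, 0.0557], 'ee_rot': [-0.0007, 0.4888, 0.8724, -0.0002], 'wrist_force': [-0.0663, 0.2634, 0.9738], 'moment': [-0.0047, -0.0043, -0.0156]}
```

View pics/w2.png

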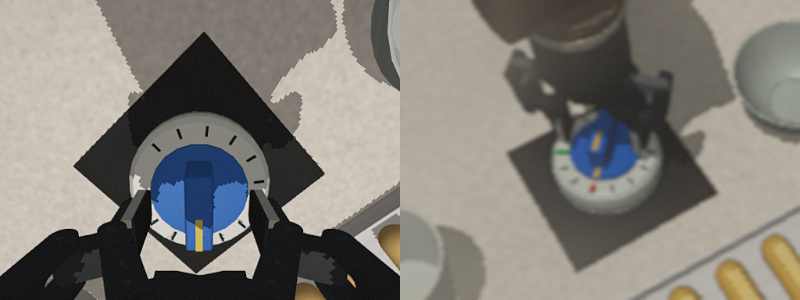

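The jaws straddle the bar evenly: in the left wrist picture the bar is at x≈200 and the fingers at 143 and 257, clear of the face. I lower the last 5 mm and close.

Emit:
{"op": "arm_command", "data": {
  "motion": [
    [[0,0,0,0,0,0.003,0.04],[0,0,0,0,0,0.002,0.03],[0,0,0,0,0,0,0.026],[0,0,0,0,0,0,0.022],[0,0,0,0,0,0,0.02],[0,0,0,0,0,0,0.018],[0,0,0,0,0,0,0.016],[0,0,0,0,0,0,0.014],[0,0,0,0,0,0,0.01],[0,0,0,0,0,0,0.01]]
  ],
  "force": 50
}}

```text
time: 5.25
tcp_pos: [0.5019, -0.0491, 0.0515]
ee_rot: [-0.0, 0.488, 0.873, -0.0]
wrist_force: [-2.7, -1.5, 6.9]
opening: 0.0152
```

Emit:
{"op": "arm_command", "data": {
  "motion": [
    [[0,0,0,0,0,0.0002,0.01],[0,0,0,0,0,0,0.01],[0,0,0,0,0,0,0.01],[0,0,0,0,0,0,0.01],[0,0,0,0,0,0,0.01],[0,0,0,0,0,0,0.01],[0,0,0,0,0,0,0.01],[0,0,0,0,0,0,0.01],[0,0,0,0,0,0,0.01],[0,0,0,0,0,0,0.01]]
  ]
}}

```text
time: 6.08
tcp_pos: [0.502, -0.0491, 0.0515]
ee_rot: [0.0, 0.488, 0.873, -0.0]
wrist_force: [-3.1, -1.2, 9.0]
opening: 0.0152
```

Emit:
{"op": "arm_command", "data": {
  "motion": [
    [[0,0,0,0,0,0.0001,0.01],[0,0,0,0,0,0.0001,0.01],[0,0,0,0,0,0,0.01],[0,0,0,0,0,0,0.01],[0,0,0,0,0,0,0.01],[0,0,0,0,0,0,0.01],[0,0,0,0,0,0,0.01],[0,0,0,0,0,0,0.01],[0,0,0,0,0,0,0.01],[0,0,0,0,0,0,0.01]]
  ]
}}

```text
time: 6.92
tcp_pos: [0.502, -0.0491, 0.0514]
ee_rot: [0.0, 0.488, 0.873, -0.0]
wrist_force: [-4.3, -1.6, 10.8]
opening: 0.0157
```

Emit:
{"op": "arm_command", "data": {
  "motion": [
    [[0,0,0,0,-0.0001,0.0001,0.01],[0,0,0,0,0,0.0001,0.01],[0,0,0,0,0,0,0.01],[0,0,0,0,0,0,0.01],[0,0,0,0,0,0,0.01],[0,0,0,0,0,0,0.01],[0,0,0,0,0,0,0.01],[0,0,0,0,0,0,0.01],[0,0,0,0,0,0,0.01],[0,0,0,0,0,0,0.01]]
  ]
}}

```text
time: 7.75
tcp_pos: [0.502, -0.0491, 0.0514]
ee_rot: [0.0, 0.488, 0.873, -0.0]
wrist_force: [-4.0, -0.7, 13.4]
opening: 0.015
```

Emit:
{"op": "arm_command", "data": {
  "motion": [
    [[0,0,1,0,0,0,0.01],[0,0,1,0,0,0,0.01],[0,0,1,0,0,0,0.01],[0,0,1,0,0,0,0.01],[0,0,1,0,0,0,0.01],[0,0,1,0,0,0,0.01],[0,0,1,0,0,0,0.01],[0,0,1,0,0,0,0.01],[0,0,1,0,0,0,0.01],[0,0,1,0,0,0,0.01]]
  ]
}}

```text
time: 8.58
tcp_pos: [0.5019, -0.0491, 0.0514]
ee_rot: [0.0, 0.563, 0.827, -0.0]
wrist_force: [-4.0, -1.0, 14.6]
opening: 0.0151
```

Run:
```python
from cell import bot
from h import *
s=bot.state(); print({k:np.round(s[k],4).tolist() for k in("time","tcp_pos","ee_rot","wrist_force","moment")})
a=bot.get_image("wrist")["image"][...,::-1];b=bot.get_image("scene")["image"][145:265,110:270,::-1]
cv2.imwrite("pics/w3.png",np.hstack([cv2.resize(a,(400,300)),cv2.resize(b,(400,300),interpolation=cv2.INTER_CUBIC)]))
```

```text
{'time': 8.5833, 'tcp_pos': [0.5019, -0.0491, 0.0514], 'ee_rot': [0.0002, 0.5627, 0.8267, -0.0001], 'wrist_force': [-3.9644, -0.9727, 14.5603], 'moment': [-0.2783, 0.8745, 0.2287]}
```

View pics/w3.png

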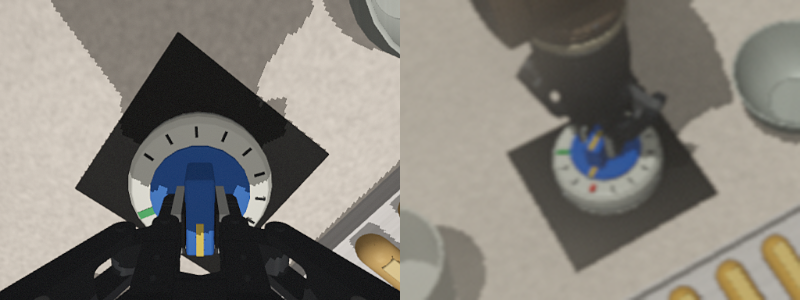

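The dial turns alone. In the scene crop the green tick (562,152) and red tab (593,188) stand where they were, and the reaction moment of 0.23 N m matches the dial's resistance. I carry on winding.

Emit:
{"op": "arm_command", "data": {
  "motion": [
    [[0,0,2.5,0,0,0,0.01],[0,0,2.5,0,0,0,0.01],[0,0,2.5,0,0,0,0.01],[0,0,2.5,0,0,0,0.01],[0,0,2.5,0,0,0,0.01],[0,0,2.5,0,0,0,0.01],[0,0,2.5,0,0,0,0.01],[0,0,2.5,0,0,0,0.01],[0,0,2.5,0,0,0,0.01],[0,0,2.5,0,0,0,0.01]]
  ]
}}

```text
time: 9.52
tcp_pos: [0.5015, -0.0492, 0.0514]
ee_rot: [-0.0, 0.729, 0.685, -0.0]
wrist_force: [-6.7, -2.7, 15.7]
opening: 0.0158
```

Emit:
{"op": "arm_command", "data": {
  "motion": [
    [[0,0,2.5,0,0,0,0.01],[0,0,2.5,0,0,0,0.01],[0,0,2.5,0,0,0,0.01],[0,0,2.5,0,0,0,0.01],[0,0,2.5,0,0,0,0.01],[0,0,2.5,0,0,0,0.01],[0,0,2.5,0,0,0,0.01],[0,0,2.5,0,0,0,0.01],[0,0,2.5,0,0,0,0.01],[0,0,2.5,0,0,0,0.01]]
  ]
}}

```text
time: 10.35
tcp_pos: [0.5012, -0.0491, 0.0514]
ee_rot: [-0.0, 0.86, 0.511, -0.001]
wrist_force: [-8.0, -3.0, 17.5]
opening: 0.0154
```

Emit:
{"op": "arm_command", "data": {
  "motion": [
    [[0,0,0,-0.0003,-0.0003,-0.0001,0.01],[0,0,0,0,0,0,0.01],[0,0,2,0,0,0,0.01],[0,0,2,0,0,0,0.01],[0,0,2,0,0,0,0.01],[0,0,2,0,0,0,0.01],[0,0,2,0,0,0,0.01],[0,0,2,0,0,0,0.01],[0,0,0,0,0,0,0.01],[0,0,0,0,0,0,0.01]]
  ]
}}

```text
time: 11.18
tcp_pos: [0.501, -0.049, 0.0514]
ee_rot: [-0.0, 0.908, 0.419, -0.0]
wrist_force: [-5.6, -0.2, 13.7]
opening: 0.0152
```

Emit:
{"op": "arm_command", "data": {
  "motion": [
    [[0,0,2,-0.0001,-0.0002,0,0.01],[0,0,2,0,0,0,0.01],[0,0,2,0,0,0,0.01],[0,0,2,0,0,0,0.01],[0,0,2,0,0,0,0.01],[0,0,2,0,0,0,0.01],[0,0,0,0,0,0,0.01],[0,0,0,0,0,0,0.01],[0,0,0,0,0,0,0.01],[0,0,0,0,0,0,0.01]]
  ]
}}

```text
time: 12.02
tcp_pos: [0.5009, -0.0489, 0.0514]
ee_rot: [-0.0, 0.947, 0.322, -0.0]
wrist_force: [-4.7, 0.6, 14.1]
opening: 0.015
```

Run:
```python
from cell import bot
from h import *
s=bot.state(); print({k:np.round(s[k],4).tolist() for k in("time","qpos","tcp_pos","ee_rot","wrist_force","moment")})
a=bot.get_image("wrist")["image"][...,::-1];b=bot.get_image("scene")["image"][145:265,110:270,::-1]
cv2.imwrite("pics/w4.png",np.hstack([cv2.resize(a,(400,300)),cv2.resize(b,(400,300),interpolation=cv2.INTER_CUBIC)]))
```

```text
{'time': 12.0167, 'qpos': [-0.2287, 0.5941, 2.0173, 0.0001, 0.5309, 0.6872], 'tcp_pos': [0.5009, -0.0489, 0.0514], 'ee_rot': [-0.0002, 0.9469, 0.3216, -0.0003], 'wrist_force': [-4.6564, 0.5949, 14.1005], 'moment': [0.1835, 0.99, -0.1377]}
```

View pics/w4.png

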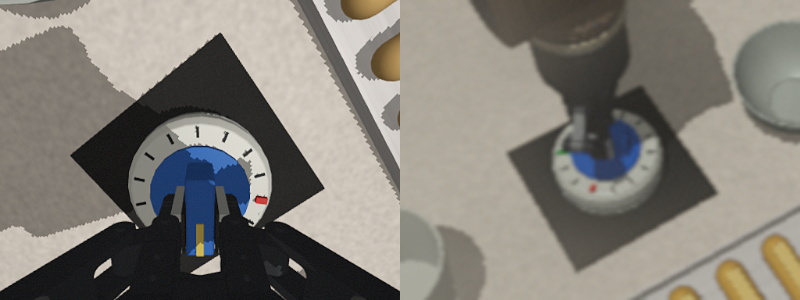

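The pointer end covers the green tick now, and the red tab shows at (262,200) in the left half. I check the angles numerically.

Run:
```python
from cell import bot
from h import *
d=bot.get_image("wrist");np.savez("w4.npz",**d);m=masks(d);print({k:blobs(m[k],4) for k in("red","green")})
y=m["yellow"];y[:,:235]=0;y[:,280:]=0;print(blobs(y,4))
ys,xs=np.nonzero(y);top=plane(d,(xs[ys==ys.min()].mean(),ys.min()),.0775);b=plane(d,(xs[ys==ys.max()].mean(),ys.max()),.0775)
print(top,b,ang((b-top)[:2]))
c=bot.state()["tcp_pos"][:2]
for k,z in(("red",.045),("green",.042)):
  for a,p in blobs(m[k],8)[:2]:
    v=plane(d,p,z)[:2]-c;print(k,np.hypot(*v),ang(v))
S=bot.get_image("scene");ms=masks(S)
h=cv2.cvtColor(S["image"],cv2.COLOR_RGB2HSV)
for n,lo,hi in(("g",(45,60,40),(85,255,255)),("r",(0,110,60),(8,255,255))):
  mm=cv2.inRange(h,lo,hi);mm[:150]=0;mm[260:]=0;mm[:,:150]=0;mm[:,230:]=0
  h0=cv2.cvtColor(np.load("scene0.npz")["image"],cv2.COLOR_RGB2HSV);m0=cv2.inRange(h0,lo,hi);m0[:150]=0;m0[260:]=0;m0[:,:150]=0;m0[:,230:]=0
  print(n,"now",blobs(mm,2),"start",blobs(m0,2))
```

```text
{'red': [(117, [334.3, 256.1])], 'green': []}
[(387, [255.4, 306.8])]
[ 0.50080457 -0.04951737  0.0775    ] [ 0.48461661 -0.06196448  0.0775    ] -142.44291579036835
red 0.04142658216686953 -56.312501808423576
g now [(8, [174.6, 205.5])] start [(8, [174.5, 205.5])]
r now [(3, [186.7, 219.7])] start [(2, [186.5, 220.0])]
```

Emit:
{"op": "arm_command", "data": {
  "motion": [
    [[0,0,-2.5,0,0,0,0.01],[0,0,-2.5,0,0,0,0.01],[0,0,-2.5,0,0,0,0.01],[0,0,-2.5,0,0,0,0.01],[0,0,-2.5,0,0,0,0.01],[0,0,-2.5,0,0,0,0.01],[0,0,-2.5,0,0,0,0.01],[0,0,-2.5,0,0,0,0.01],[0,0,-2.5,0,0,0,0.01],[0,0,-2.5,0,0,0,0.01]]
  ]
}}

```text
time: 13.05
tcp_pos: [0.5012, -0.0491, 0.0514]
ee_rot: [-0.0, 0.854, 0.52, -0.0]
wrist_force: [-4.3, -0.9, 12.6]
opening: 0.0151
```

Emit:
{"op": "arm_command", "data": {
  "motion": [
    [[0,0,-2.5,0,0,0,0.01],[0,0,-2.5,0,0,0,0.01],[0,0,-2.5,0,0,0,0.01],[0,0,-2.5,0,0,0,0.01],[0,0,-2.5,0,0,0,0.01],[0,0,-2.5,0,0,0,0.01],[0,0,-2.5,0,0,0,0.01],[0,0,-2.5,0,0,0,0.01],[0,0,-2.5,0,0,0,0.01],[0,0,-2.5,0,0,0,0.01]]
  ]
}}

```text
time: 13.88
tcp_pos: [0.5015, -0.0492, 0.0514]
ee_rot: [0.0, 0.722, 0.692, 0.0]
wrist_force: [-3.0, -0.8, 11.6]
opening: 0.0154
```

Emit:
{"op": "arm_command", "data": {
  "motion": [
    [[0,0,0,0,0,0.0001,0.01],[0,0,-3,0,0,0,0.01],[0,0,-3,0,0,0,0.01],[0,0,-3,0,0,0,0.01],[0,0,-3,0,0,0,0.01],[0,0,-3,0,0,0,0.01],[0,0,-3,0,0,0,0.01],[0,0,-3,0,0,0,0.01],[0,0,-3,0,0,0,0.01],[0,0,-3,0,0,0,0.01]]
  ]
}}

```text
time: 14.72
tcp_pos: [0.5019, -0.0492, 0.0515]
ee_rot: [0.001, 0.54, 0.842, 0.0]
wrist_force: [-2.1, -0.4, 11.0]
opening: 0.0155
```

Emit:
{"op": "arm_command", "data": {
  "motion": [
    [[0,0,-2.5,0,0,0,0.01],[0,0,-2.5,0,0,0,0.01],[0,0,0,0,0,0,0.01],[0,0,0,0,0,0,0.01],[0,0,0,0,0,0,0.01],[0,0,0,0,0,0,0.01],[0,0,0,0,0,0,0.01],[0,0,0,0,0,0,0.01],[0,0,0,0,0,0,0.01],[0,0,0,0,0,0,0.01]]
  ]
}}

```text
time: 15.55
tcp_pos: [0.5019, -0.0492, 0.0514]
ee_rot: [0.001, 0.503, 0.864, 0.0]
wrist_force: [-1.6, 1.0, 12.5]
opening: 0.0147
```

Run:
```python
from cell import bot
from h import *
s=bot.state(); print({k:np.round(s[k],4).tolist() for k in("time","tcp_pos","ee_rot","wrist_force","moment")})
q=s["ee_rot"];print("yaw",np.degrees(2*np.arctan2(q[2],q[1])))
```

```text
{'time': 15.55, 'tcp_pos': [0.5019, -0.0492, 0.0514], 'ee_rot': [0.0008, 0.5034, 0.8641, 0.0002], 'wrist_force': [-1.5936, 0.9755, 12.452], 'moment': [0.1109, 0.3427, 0.212]}
yaw 119.55100719285701
```

Emit:
{"op": "arm_command", "data": {
  "motion": [
    [[0,0,0,0,0,-0.0002,0.016],[0,0,0,0,0,0,0.018],[0,0,0,0,0,0,0.022],[0,0,0,0,0,0,0.026],[0,0,0,0,0,0,0.032],[0,0,0,0,0,0,0.036],[0,0,0,0,0,0,0.036],[0,0,0,0,0,0,0.036],[0,0,0,0,0,-0.001,0.036],[0,0,0,0,0,-0.002,0.036]]
  ]
}}

```text
time: 16.38
tcp_pos: [0.5013, -0.0491, 0.0538]
ee_rot: [-0.0, 0.504, 0.864, -0.0]
wrist_force: [0.8, 0.7, 0.6]
opening: 0.036
```

Emit:
{"op": "arm_command", "data": {
  "motion": [
    [[0,0,0,0,0,-0.005,0.036],[0,0,0,0,0,-0.01,0.036],[0,0,0,0,0,-0.015,0.036],[0,0,0,0,0,-0.02,0.036],[0,0,0,0,0,-0.02,0.06],[0,0,0,0,0,-0.02,0.085],[0,0,0,0,0,-0.02,0.085],[0,0,0,0,0,-0.02,0.085],[0,0,0,0,0,-0.02,0.085],[0,0,0,0,0,0,0.085]]
  ]
}}

```text
time: 17.22
tcp_pos: [0.5025, -0.0493, 0.2082]
ee_rot: [0.003, 0.503, 0.864, 0.001]
wrist_force: [0.7, 0.4, 0.2]
opening: 0.0851
```

Run:
```python
from cell import bot
from h import *
s=bot.state(); print({k:np.round(s[k],4).tolist() for k in("time","tcp_pos","wrist_force")})
W=bot.get_image("wrist");S=bot.get_image("scene");np.savez("w5.npz",**W)
m=masks(W);c0,o=measure(W);print(c0,o)
y=m["yellow"];cc=c0.astype(int);y[:,:cc[0]-35]=0;y[:,cc[0]+35:]=0;y[:cc[1]-5]=0;y[cc[1]+45:]=0
ys,xs=np.nonzero(y);low=ys>=ys.max()-5;yt=(xs[low].mean(),ys[low].mean());print("yt",yt)
c=np.array([.5021,-.049])
for n,p,z in[("red",o["red"][0][1],.045),("green",o["green"][0][1],.042),("ytip",yt,.0475)]:
    v=plane(W,p,z)[:2]-c;print(n,np.hypot(*v).round(4),ang(v).round(2))
a=W["image"][cc[1]-60:cc[1]+60,cc[0]-60:cc[0]+60,::-1];b=S["image"][169:233,153:217,::-1]
cv2.imwrite("pics/w5.png",np.hstack([cv2.resize(i,(400,400),interpolation=cv2.INTER_CUBIC) for i in(a,b)]))
```

```text
{'time': 17.2167, 'tcp_pos': [0.5025, -0.0493, 0.2082], 'wrist_force': [0.6637, 0.3698, 0.2054]}
[254.47664747 176.20473448] {'red': [(23, [255.2, 216.0])], 'green': [(50, [216.6, 186.5])], 'yellow': []}
yt (np.float64(254.5), np.float64(206.5))
red 0.0405 -58.02
green 0.0385 -135.52
ytip 0.0294 -58.5
```

View pics/w5.png

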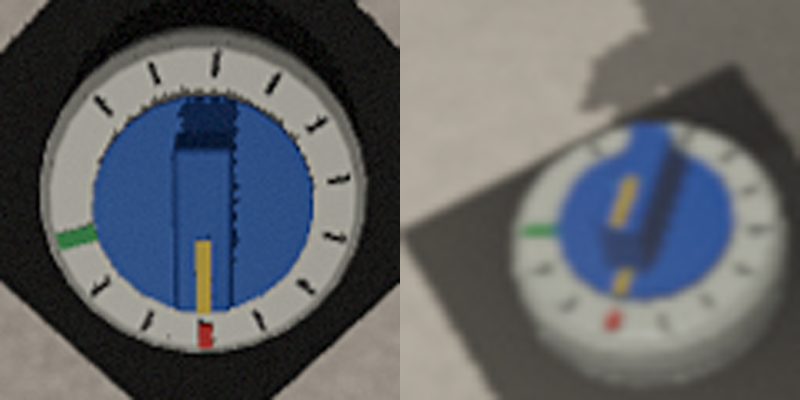

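The yellow line at (204,280) points straight at the red tab at (205,335). The body stands as it did at the start and the gripper is clear, so I hand the job in.

```bash
python3 -c "
from cell import bot
print(bot.state()['dq'].round(3)); print(bot.sign_off())"
```

```text
[-0.     0.032  0.022 -0.001 -0.013  0.001]
the job is handed in; nothing more can be done
None
```

I wound the timer past the green top mark, turned it back to the red marker, let go and handed the job in at about 17 s of the 72 s.

- **Winding:** I gripped the bar and turned the dial 84° clockwise, pressing with 11 to 17.5 N. Including the timer's 4 N weight that is about 22 N, against the 35 N limit. At the peak the pointer measured −142.4° and the green mark about −134.7°, so it was roughly 6 to 8° past. I worked this out from angles because the gripper hid the green tick at that moment.
- **Setting:** I turned it back 82° and released. In the last wrist view the pointer is at −58.5° and the marker at −58.0°, about 0.5° apart where 6° is allowed.
- **Timer body:** The red and green marks moved less than half a pixel in the scene camera while the dial was wound up, and the last view showed the body still in place. The gripper never came near the red marker, and after retreating about 150 mm above the timer the wrist force was near zero.
- **Disagreements:**
  - The views differed by 2 to 3° in absolute mark angles, but agreed on the pointer-to-marker angle within about 0.1°.
  - Triangulated heights scattered by several millimetres or more, so I used the stated heights and approached by force.
  - Sideways force reached about 8 N during the turn, and I eased it by shifting the tool a few tenths of a millimetre.
- **Not measured:** I did not measure the bowl, tub and tray again at the end. The arm's path kept clear of them.

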